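Latch the key carriage at its stop pin

ROBOT

A 7-joint arm with a two-finger parallel gripper is mounted at the origin on the work surface. World frame = base frame: x ahead of the robot, y to its left, z up, the work surface at z = 0. Lengths are in m, angles in rad, forces in N, time in s.
With the tool pointing down it reaches from about 0.35 to 0.9 m from the base axis. Payload 19.9 kg.
Tool frame: the origin (TCP) lies midway between the tips of the shut fingers; the grasp point (between the pads) lies 19 mm behind it; z points along the fingers, y is the direction in which the jaws open and shut (so a half turn about z gives the same grasp; the last joint's range is limited). The gripper opens to 85 mm and grips with 20 to 120 N. Pads are 22 mm wide; open, the fingers measure 114 mm over their backs; the gripper's body (76 mm by 85 mm) begins 54 mm behind the grasp point. The pads swing forward as they close: fully open they stand 13 mm farther back than shut.
Start: joints at [1.115, 0.417, -0.01, 1.614, 0.005, 1.111, -0.053], TCP at [0.252, -0.572, 0.231] pointing down, gripper open.
Joint ranges: [-2.81, 2.81], [-0.39, 2.02], [-1.27, 1.25], [0.06, 2.57], [-1.19, 4.33], [0.19, 2], [-2.82, 2.82]. Speed limits (rad/s): [1.89, 1.89, 2.39, 2.39, 3.01, 3.01, 3.01].

INTERFACE

Orientations are given as a unit quaternion [w, x, y, z].
In Python, from plant import r gives the robot as it stands.
- The arm moves only by the tool arm_command, never from a script. Its argument "commands" is a list of rows, each a list of 7 numbers: the shift along the tool's x, y, z in mm, then the turn, a rotation vector about the tool's x, y, z in degrees, then the opening, from 0 (shut) to 1 (fully open). In form: [[tx, ty, tz, ax, ay, az, gripper], ...]. A call has 1 to 5 rows; each row shifts and turns the commanded pose from where the row before left it, along the tool's axes as they then stand; what a row does not reach is not made up. A row lasts 1/8 s, in which the tool goes at most 62.5 mm and 10.7 degrees, less where a joint would pass 70% of its speed; a pose out of reach is approached as far as the arm can. A call is refused whole if a number of a shift passes 62.5 or a number of a turn 10.7, either way. A call with a gripper value outside its range is refused whole. The fingers move at their own pace and stop on an object; "squeeze" is the grip in N (left out, the last holds). Time passes only in rows, so rows that do not move let the fingers close. It gives the time, the measured TCP pose, the force and the opening at its end, in the units of the state.
- r.sense(): the state, without advancing time (a new reading comes with each control period).
- r.snapshot(name): name is "scene" or "top" or "wrist"; returns the picture (400x640x3 uint8, red, green, blue); there is no depth.
- r.camera_model(name): a dict with "intrinsics" (3x3 intrinsics, pixels), "rvec" (rotation vector, rad) and "tvec" (3), from world to camera coordinates, as OpenCV has them; the wrist camera has in their place "hand_eye" (4x4, takes a point from camera to tool coordinates, whose origin is the TCP and whose axes are the flange's). Camera axes: x right, y down, z forward; pixel columns grow to the right and rows downward; lengths in m; the calibration is good to about 2 mm. A picture is of the moment at which its call begins: read the wrist's pose just before it. camera_model takes no time and is no camera call.
- r.close_job(): hands the job in, once; it reports no verdict.
Trained networks look in the newest picture that a camera, given by its name, has taken for a name from the list of things; names that differ only in an ending like _2 or _b are one class to them, and where a whole thing is asked for, a point or a joint stands for the part that bears it (a point fixed in the world has none). Each returns a list of dicts, best first, with "score" (0 to 1); they miss things now and then, are a little off and sometimes report something else, mostly with a low value. They report only what shows in the picture. A call takes as long as a camera call.
- r.silhouettes(query, camera): "pixels" (400x640 bool, what is visible of it) and "uv" ([column, row] in pixels, amid what is visible of it).
- r.tip_of(query, camera): "uv" ([column, row] in pixels: a listed point, or the origin of a listed thing).
The state is a dict: "time": time; "joints": joint angles; "joint_velocities": joint speeds; "tau": joint torques, N m; "tcp_pos": TCP position; "ee_rot": TCP orientation; "ft_force": force on the tool from outside, world axes, zero at the start; "torque": the same for the moment, N m; "width": finger opening in m.
Only numpy, scipy, OpenCV 4.12 (cv2) and the standard library are available. Lean on these libraries where they do the work, as an engineer would, in place of code of your own. Each camera call takes 0.05 s, during which the arm holds its last target.

TASK

On the key-cutting machine, push the sprung carriage towards the cutter wheel until its side tooth has passed the stop pin, without running the key into the wheel, then let it go so it springs back and latches at mid position against the pin. Only push with the fingers: grip and lift nothing, and leave alone the stop block with its pin, and the file, padlock and tin.

Things in the scene. Friction and masses are not known exactly. Their poses are not given: they have to be found in the camera images.
- machine: Burgundy key-cutting machine fixed on the bench. Origin on the bench surface; +x is the push direction, z up. Base plate 30 mm high, x -135 to +170 mm, y -120 to +120 mm. Steel cutter wheel (70 mm dia., 8 mm thick, axle along y, 97 mm up) at x +100 mm, grey motor on its +y side; nothing on it is higher than 145 mm. Pin and stop block are on the carriage's -y side.
- push_face (a point): Centre, 60 mm up, of the carriage's flat rear face to push (100 mm wide, 33 to 86 mm above the bench), which looks to the machine's -x; moves with the carriage. The carriage is a light-metal block 100 x 100 mm with dark jaws on top (to 95 mm) holding a brass key, tip to the wheel. Behind the face is free space; the base plate (30 mm high) ends 5 mm behind it.
- carriage (a joint): Travel of the carriage along the machine's +x, m. 0 = sprung home (start); the key tip meets the wheel at 0.070; end of travel 0.078. The spring pushes back with about 3 N at 0 and 9 N at 0.070; passing the pin adds up to about 5 N. Let go after the tooth has passed the pin, it stays latched at 0.031 to 0.041, depending on the stop setting.
- tooth_back (a point): Middle of the square back face of the steel tooth on the carriage's -y flank (tooth 16 mm long, stands out 12 mm, sloping nose towards +x), 55 mm up, 30 mm ahead of and 56 mm beside the push face's centre. Moves with the carriage.
- stop_pin (a point): Point on the wheel side of the sprung stop pin (10 mm dia., along y, 55 mm up) where the tooth's back rests when latched; at the start 31 to 41 mm ahead (machine x) of tooth_back. The tooth's nose pushes the pin aside, it springs out behind the tooth: go at least 3 mm past.
- stop_block: Dark steel block 34 x 36 mm, 42 mm high (from 30 to 72 mm above the bench), clamped by friction on the base plate beside the carriage on its -y side; it carries the stop pin, whose black knob (18 mm dia.) sticks out 38 mm on the far side. Origin at the middle of its underside, 25 mm below the pin. Not to be touched.
- pin (a joint): How far the stop pin is pushed aside, in m: 0 = fully out, about 0.010 while the tooth rides over it.
- file: Bystander: hand file 240 mm long with wooden handle (24 mm dia.), lying on the bench on the machine's +y side. Origin under its middle, x along it towards the tip.
- padlock: Bystander: brass padlock 50 x 28 mm, 74 mm high with its steel shackle up, standing on the bench on the machine's +y side. Origin at the middle of its underside.
- tin: Bystander: plain metal tin 60 mm dia., 75 mm high, standing on the bench on the machine's -y side. Origin at the middle of its underside.

How it is judged:
On the way:
1. the fingers have pushed the carriage's tooth past the stop pin (x of tooth_back in the frame of stop_pin above 0.0015 m and value of joint pin below 0.003 m and contact force between the fingers and carriage above 0.5 N), for 0.05 s.
At the end, for the whole second after the job is handed in: The carriage is at rest, let go, with the back of its tooth against the stop pin (within 2.5 mm) and the pin fully out (within 3 mm) (x of tooth_back in the frame of stop_pin between -0.0025 and 0.0025 m and value of joint pin below 0.003 m and value of joint carriage above 0.027 m and velocity of joint carriage between -0.005 and 0.005 m/s); the robot touches nothing.
It fails at once if the key is run into the cutter wheel (carriage travel over 70 mm) (value of joint carriage above 0.07 m).
It fails at once if the stop block is shifted by more than 4 mm (distance of stop_pin from where it was at the start of the episode above 0.004 m).
It fails at once if the fingers press on or grip the stop block or its pin (over 3 N) (contact force between the fingers and stop_block above 3 N).
It fails at once if the file, padlock or tin is lifted, carried or moved by more than 20 mm (distance of any of file, padlock, tin from where it was at the start of the episode above 0.02 m).
It also fails if it takes over 40 s, if anything falls off the work surface, if the arm or the gripper's body presses on something with over 40 N, if the wrist force passes 120 N, or if a joint passes its speed limit or range.

## Working session

There is one attempt and no reset: what is moved stays moved. The work goes in short steps, Python scripts to look and compute and a tool call to move; the robot and the scene stay as the last step left them, time stands still between calls to the robot, and variables do not carry over. Pictures are saved under pics/ and viewed, and the job is handed in when it is done.

Besides the shell and the picture viewer there is one more tool, called after "Call:" as a command line: name --pt "numbers of a row" for each row, then --argument value for the rest. arm_command: Moves the arm, as the interface text tells. Its arguments: {"type":"object","properties":{"commands":{"type":"array","items":{"type":"array","items":{"type":"number"}}},"squeeze":{"type":"number"}},"required":["commands"]}

```bash
ls; mkdir -p pics; cat > h.py <<'E'
import numpy as np,cv2
from plant import r
from scipy.spatial.transform import Rotation as R
def save(n,f):
    im=r.snapshot(n); cv2.imwrite('pics/'+f,im[:,:,::-1]); return im
def cam(n):
    c=r.camera_model(n); K=np.array(c['intrinsics']); 
    return K,np.array(c['rvec'],float),np.array(c['tvec'],float)
def ray(n,uv):
    K,rv,t=cam(n); Rm=cv2.Rodrigues(rv)[0]; d=Rm.T@np.linalg.inv(K)@np.array([*uv,1.]); return -Rm.T@t.ravel(),d/np.linalg.norm(d)
def atz(n,uv,z):
    o,d=ray(n,uv); return o+d*(z-o[2])/d[2]
def proj(n,P):
    K,rv,t=cam(n); return cv2.projectPoints(np.array(P,float).reshape(-1,3),rv,t,K,None)[0].reshape(-1,2)
E
python3 - <<'E'
from h import *
s=r.sense(); print(s)
for n in ['scene','top']:
    save(n,n+'0.png')
    for q in ['machine','push_face','tooth_back','stop_pin','stop_block','file','padlock','tin']:
        d=r.tip_of(q,n); print(n,q,[(np.round(x['uv'],1),round(x['score'],2)) for x in d[:2]])
E
```

```text
pics
{'time': 0.0, 'joints': array([ 1.11448772,  0.41798904, -0.0102898 ,  1.61421305,  0.00470612,
        1.11066705, -0.05299905]), 'joint_velocities': array([-0.00049149,  0.00087659, -0.00221133, -0.00081845, -0.00040741,
        0.00185981,  0.00029914]), 'tau': array([-8.46258281e-04, -8.64453006e+01,  6.78443033e-01, -4.34893441e+01,
        1.90916494e-02,  7.51544401e-03,  2.21582189e-05]), 'tcp_pos': array([ 0.25172048, -0.57167549,  0.23063458]), 'ee_rot': array([-6.00350443e-04,  9.78568526e-01,  2.05920490e-01, -1.79227762e-04]), 'ft_force': array([ 0.18984336,  0.49971738, -0.81429706]), 'torque': array([ 0.02059785, -0.03075684,  0.02481762]), 'width': 0.08557530923934463}
scene machine [(array([312.7, 216.4]), 0.55)]
scene push_face [(array([359.6, 184.4]), 0.88), (array([312.1, 217.7]), 0.43)]
scene tooth_back [(array([335.2, 177.7]), 0.95), (array([312.2, 181.7]), 0.52)]
scene stop_pin [(array([320.3, 181.8]), 0.69)]
scene stop_block [(array([314.6, 179.6]), 0.76)]
scene file []
scene padlock [(array([387.4, 245.5]), 0.89)]
scene tin [(array([315.3, 162.7]), 0.73)]
top machine [(array([319.3, 196.8]), 0.87), (array([358.4, 235.5]), 0.26)]
top push_face [(array([313.7, 257.4]), 0.56)]
top tooth_back [(array([338.9, 244.6]), 0.68)]
top stop_pin [(array([342.6, 227.1]), 0.7)]
top stop_block [(array([358.8, 234.7]), 0.75)]
top file [(array([211.9, 197.3]), 0.78), (array([359.6, 235.9]), 0.6)]
top padlock [(array([241.9, 234.3]), 0.71), (array([405.9, 265.3]), 0.57)]
top tin [(array([405.1, 265.3]), 0.84)]
```

View pics/scene0.png

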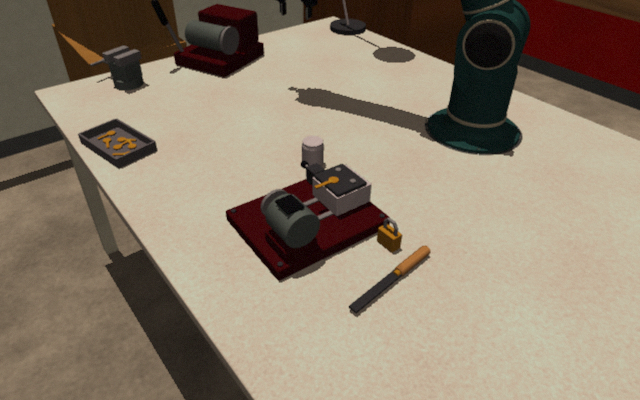

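View pics/top0.png

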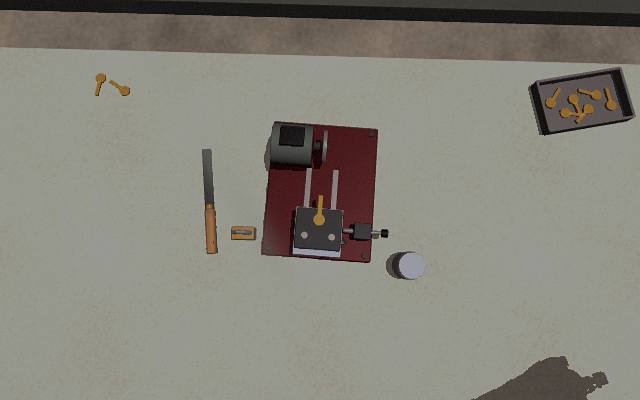

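```bash
python3 - <<'E'
from h import *
print('cams',ray('top',(320,200)),ray('scene',(320,200)))
print(r.camera_model('wrist'))
for q,uv,z in [('machine',(319.3,196.8),0),('pf',(313.7,257.4),.06),('tooth',(338.9,244.6),.055),('pin',(342.6,227.1),.055),('block',(358.8,234.7),.03),('padlock',(241.9,234.3),0),('tin',(405.1,265.3),0),('file',(211.9,197.3),0)]:
    print(q,atz('top',uv,z).round(4))
for q,uv,z in [('pf',(359.6,184.4),.06),('tooth',(335.2,177.7),.055),('pin',(320.3,181.8),.055),('machine',(312.7,216.4),0)]:
    print('scene',q,atz('scene',uv,z).round(4))
E
```

```text
cams (array([0.50351113, 0.06728124, 1.02568665]), array([ 0.1405022 , -0.01892357, -0.98989951])) (array([1.19152713, 0.75837925, 0.75969996]), array([-0.48816998, -0.61871438, -0.61553439]))
{'intrinsics': array([[323.0212404 ,   0.        , 319.86083228],
       [  0.        , 323.0212404 , 199.58424237],
       [  0.        ,   0.        ,   1.        ]]), 'hand_eye': array([[ 2.04857106e-03, -9.57545874e-01, -2.88273659e-01,
         7.30224399e-02],
       [ 9.99996938e-01,  1.56139422e-03,  1.91990551e-03,
         5.10953858e-04],
       [-1.38828878e-03, -2.88276710e-01,  9.57546141e-01,
        -1.42921092e-01],
       [ 0.00000000e+00,  0.00000000e+00,  0.00000000e+00,
         1.00000000e+00]])}
machine [0.6565 0.0495 0.    ]
pf [0.5174 0.0592 0.06  ]
tooth [0.546  0.0059 0.055 ]
pin [ 0.5837 -0.0014  0.055 ]
block [ 0.57   -0.0391  0.03  ]
padlock [0.5656 0.2228 0.    ]
tin [ 0.5063 -0.1471  0.    ]
file [0.6484 0.296  0.    ]
scene pf [0.5234 0.0646 0.06  ]
scene tooth [0.5479 0.0022 0.055 ]
scene pin [ 0.5878 -0.0064  0.055 ]
scene machine [0.6423 0.0346 0.    ]
```

Both views show the machine: wheel and motor at top (~(300,145) in "top"), carriage near (318,232), block with its knob at about (365,232), tin at (410,265). I'll refine the machine yaw from the base-plate corners.

```bash
python3 - <<'E'
import cv2
im=cv2.imread('pics/top0.png')[110:275,255:425]
cv2.imwrite('pics/topz.png',cv2.resize(im,None,fx=3.6,fy=3.6,interpolation=cv2.INTER_CUBIC))
E
```

```text
(no output)
```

View pics/topz.png

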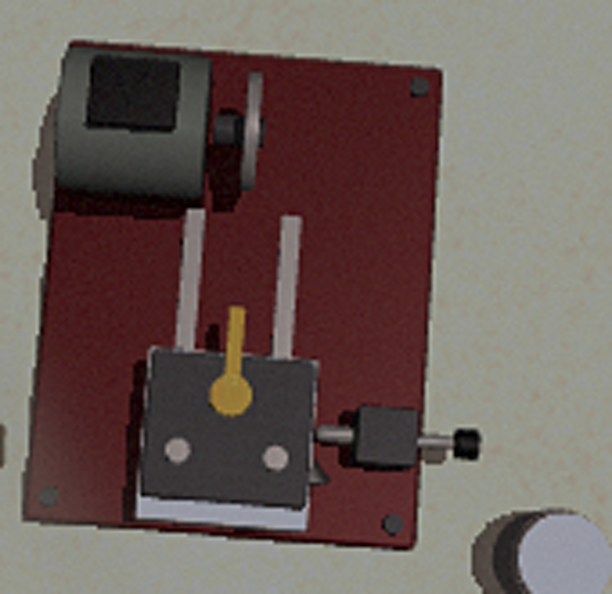

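```bash
python3 - <<'E'
from h import *
from scipy.optimize import least_squares
uv=np.array([(72,42),(441,69),(412,549),(24,520)])/3.6+[255,110]
L=np.array([(.17,.12),(.17,-.12),(-.135,-.12),(-.135,.12)])
W=np.array([atz('top',u,.03)[:2] for u in uv]);print(W.round(4))
def f(p):
    c,s=np.cos(p[2]),np.sin(p[2]); return ((L@np.array([[c,s],[-s,c]])+p[:2])-W).ravel()
q=least_squares(f,[.65,.05,0]); print(q.x,np.degrees(q.x[2]),q.fun.round(4))
x,y,a=q.x;M=lambda l:np.array([x+np.cos(a)*l[0]-np.sin(a)*l[1],y+np.sin(a)*l[0]+np.cos(a)*l[1]])
print('face plane center',M((-.13,0)),M((-.13,.05)),M((-.13,-.05)))
# carriage face top edges
for p in [(135,517),(306,529),(142,497),(306,508)]:
    u=np.array(p)/3.6+[255,110]; print(p,atz('top',u,.086)[:2],atz('top',u,.033)[:2],atz('top',u,.095)[:2])
print(r.sense()['time'])
E
```

```text
[[ 0.823   0.1557]
 [ 0.812  -0.0792]
 [ 0.5101 -0.063 ]
 [ 0.5211  0.1728]]
[ 0.64907486  0.04749517 -0.05197878] -2.9781644466082478 [ 0.002   0.0028  0.0007 -0.002  -0.0021 -0.0023 -0.0006  0.0015]
face plane center [0.51925044 0.05424937] [0.52184821 0.10418184] [0.51665267 0.0043169 ]
(135, 517) [0.52354759 0.10335837] [0.52467768 0.10539319] [0.52335569 0.10301284]
(306, 529) [0.51941565 0.00516892] [0.5203127  0.00166568] [0.51926333 0.00576381]
(142, 497) [0.53504735 0.09972264] [0.53682605 0.10155239] [0.53474531 0.09941193]
(306, 508) [0.53135882 0.00537866] [0.53292947 0.00188725] [0.5310921  0.00597155]
0.9
```

Call:
arm_command --pt "0 0 0 0 0 8.9 0" --pt "0 0 0 0 0 8.9 0" --pt "0 0 0 0 0 8.95 0" --pt "16 -40 0 0 0 0 0" --pt "16 -50 0 0 0 0 0" --squeeze 30

```text
time: 1.52
tcp_pos: [0.2887, -0.483, 0.231]
ee_rot: [-0.0, 1.0, -0.027, -0.0]
ft_force: [1.0, 0.2, 0.9]
width: -0.0001
```

Call:
arm_command --pt "16 -50 0 0 0 0 0" --pt "16 -50 0 0 0 0 0" --pt "16 -50 0 0 0 0 0" --pt "16 -50 0 0 0 0 0" --pt "16 -50 0 0 0 0 0"

```text
time: 2.15
tcp_pos: [0.3819, -0.2367, 0.2316]
ee_rot: [0.0, 1.0, -0.026, 0.0]
ft_force: [0.4, 0.1, 0.5]
width: 0.0001
```

Call:
arm_command --pt "16 -50 0 0 0 0 0" --pt "16 -50 0 0 0 0 0" --pt "16 -50 0 0 0 0 0" --pt "16 -50 0 0 0 0 0" --pt "0 0 0 0 0 0 0"

```text
time: 2.78
tcp_pos: [0.4566, -0.0384, 0.2315]
ee_rot: [-0.0, 1.0, -0.023, 0.0]
ft_force: [0.3, -0.4, 0.2]
width: 0.0001
```

```bash
python3 - <<'E'
from h import *
s=r.sense(); print(s['time'],s['tcp_pos'],R.from_quat(s['ee_rot'][[1,2,3,0]]).as_matrix().round(3),s['ft_force'],s['width'])
E
```

```text
2.775 [ 0.45663384 -0.03841432  0.23146818] [[ 0.999 -0.047  0.001]
 [-0.047 -0.999  0.001]
 [ 0.001 -0.001 -1.   ]] [ 0.25141112 -0.39325497  0.20231   ] 6.724406935186112e-05
```

Call:
arm_command --pt "0 -48 0 0 0 0 0" --pt "0 -48 0 0 0 0 0" --pt "0 0 30 0 0 0 0" --pt "0 0 0 0 0 0 0" --pt "0 0 0 0 0 0 0"

```text
time: 3.4
tcp_pos: [0.461, 0.0533, 0.202]
ee_rot: [0.0, 1.0, -0.027, 0.0]
ft_force: [1.3, -0.5, -0.1]
width: -0.0002
```

```bash
python3 - <<'E'
from h import *
s=r.sense(); print(s['time'],s['tcp_pos'],s['ee_rot'],s['ft_force'],s['joint_velocities'].round(3))
save('wrist','w1.png'); 
c=r.camera_model('wrist'); K=c['intrinsics'];H=c['hand_eye']
T=np.eye(4);T[:3,:3]=R.from_quat(s['ee_rot'][[1,2,3,0]]).as_matrix();T[:3,3]=s['tcp_pos'];C=T@H
for q,z in [('push_face',.06),('tooth_back',.055),('stop_pin',.055),('stop_block',.03)]:
    for d in r.tip_of(q,'wrist')[:2]:
        v=C[:3,:3]@np.linalg.inv(K)@np.array([*d['uv'],1]); print(q,d['score'],d['uv'],(C[:3,3]+v*(z-C[2,3])/v[2]).round(4))
E
```

```text
3.4 [0.46102074 0.05325279 0.20203855] [ 1.74458059e-05  9.99644665e-01 -2.66556859e-02  1.32725026e-04] [ 1.28536766 -0.48966756 -0.07590067] [ 0.003 -0.007 -0.004 -0.006  0.001 -0.005 -0.004]
push_face 0.62 [312.7, 116.3] [0.5233 0.055  0.06  ]
tooth_back 0.83 [380.8, 82.7] [ 0.5476 -0.004   0.055 ]
stop_pin 0.57 [380.7, 38.5] [ 0.5816 -0.0038  0.055 ]
stop_block 0.85 [418.2, 46.7] [ 0.5774 -0.0417  0.03  ]
stop_block 0.42 [147.8, 78.9] [0.563  0.2044 0.03  ]
```

View pics/w1.png

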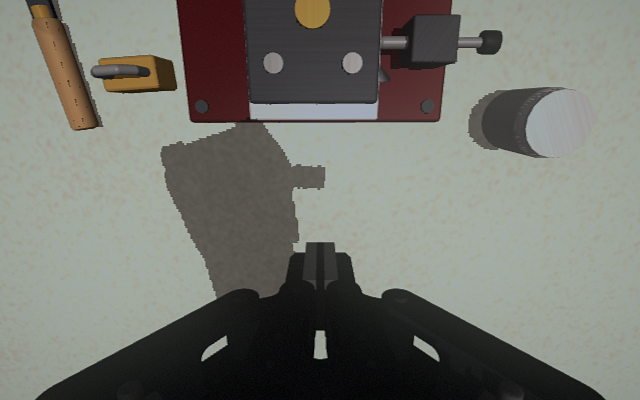

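The wrist view shows the rear face edge level at rows 105–118, columns 248–378. The fingers are centred on it near column 320, so I'll descend behind it.

Call:
arm_command --pt "0 0 40 0 0 0 0" --pt "0 0 40 0 0 0 0" --pt "0 0 40 0 0 0 0" --pt "0 0 26 0 0 0 0" --pt "0 0 0 0 0 0 0"

```text
time: 4.28
tcp_pos: [0.4599, 0.0539, 0.0543]
ee_rot: [0.0, 1.0, -0.026, -0.001]
ft_force: [0.2, 1.0, 0.7]
width: 0.0
```

Call:
arm_command --pt "0 0 0 0 0 0 0" --pt "8 0 0 0 0 0 0" --pt "8 0 0 0 0 0 0" --pt "8 0 0 0 0 0 0" --pt "0 0 0 0 0 0 0"

```text
time: 4.9
tcp_pos: [0.4854, 0.0527, 0.0553]
ee_rot: [-0.0, 1.0, -0.026, 0.0]
ft_force: [0.0, 0.4, 0.2]
width: 0.0006
```

```bash
python3 - <<'E'
from h import *
s=r.sense(); print(s['time'],s['tcp_pos'],s['ee_rot'],s['ft_force'])
save('scene','s2.png'); save('wrist','w2.png')
im=cv2.imread('pics/s2.png')[100:280,220:420]; cv2.imwrite('pics/s2z.png',cv2.resize(im,None,fx=3.3,fy=3.3))
E
```

```text
4.9 [0.48537863 0.0527293  0.0553344 ] [-1.20344994e-04  9.99657157e-01 -2.61825730e-02  1.62959815e-04] [0.02498787 0.43408433 0.23365932]
```

View pics/s2z.png

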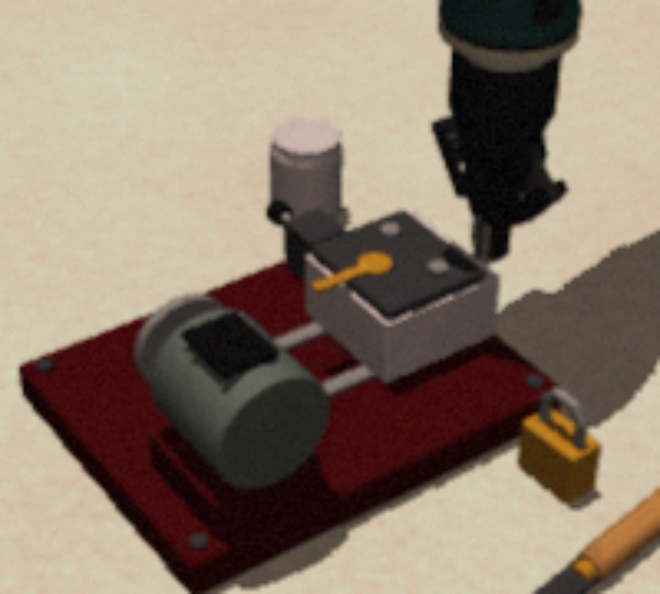

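View pics/w2.png

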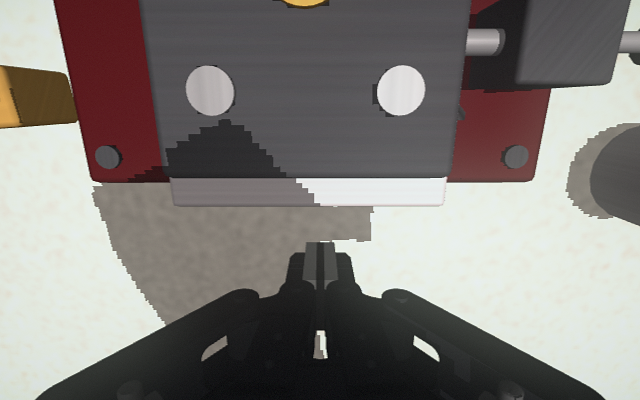

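Scene and wrist both show the shut fingers low behind the face, with a visible gap (wrist rows 205–243). Next I'll creep forward until contact.

Call:
arm_command --pt "6 0 0 0 0 0 0" --pt "6 0 0 0 0 0 0" --pt "3 0 0 0 0 0 0" --pt "0 0 0 0 0 0 0"

```text
time: 5.5
tcp_pos: [0.4998, 0.052, 0.0552]
ee_rot: [-0.0, 1.0, -0.026, -0.0]
ft_force: [0.1, 0.5, -0.7]
width: 0.0001
```

Call:
arm_command --pt "3 0 0 0 0 0 0" --pt "3 0 0 0 0 0 0" --pt "0 0 0 0 0 0 0"

```text
time: 5.88
tcp_pos: [0.5059, 0.0516, 0.0553]
ee_rot: [-0.0, 1.0, -0.026, 0.0]
ft_force: [0.4, -0.8, -0.2]
width: -0.0001
```

Call:
arm_command --pt "3 0 0 0 0 0 0" --pt "0 0 0 0 0 0 0"

```text
time: 6.12
tcp_pos: [0.5088, 0.0515, 0.0553]
ee_rot: [-0.0, 1.0, -0.026, -0.0]
ft_force: [0.1, -0.1, 0.3]
width: 0.0
```

Call:
arm_command --pt "3 0 0 0 0 0 0" --pt "0 0 0 0 0 0 0"

```text
time: 6.38
tcp_pos: [0.5116, 0.0513, 0.0552]
ee_rot: [0.0, 1.0, -0.026, -0.0]
ft_force: [-1.7, -0.6, 1.5]
width: -0.0003
```

Call:
arm_command --pt "3 0 0 0 0 0 0" --pt "0 0 0 0 0 0 0"

```text
time: 6.62
tcp_pos: [0.5147, 0.0512, 0.0552]
ee_rot: [-0.0, 1.0, -0.026, -0.0]
ft_force: [-2.4, 0.4, -0.3]
width: -0.0004
```

Contact came at TCP x ≈ 0.511. I'll push to about 49 mm of travel (TCP x ≈ 0.560), checking on the way.

Call:
arm_command --pt "6 0 0 0 0 0 0" --pt "6 0 0 0 0 0 0" --pt "6 0 0 0 0 0 0" --pt "6 0 0 0 0 0 0" --pt "0 0 0 0 0 0 0"

```text
time: 7.25
tcp_pos: [0.5386, 0.0499, 0.0551]
ee_rot: [-0.0, 1.0, -0.026, -0.0]
ft_force: [-3.1, -1.0, -0.7]
width: -0.0002
```

Call:
arm_command --pt "5 0 0 0 0 0 0" --pt "5 0 0 0 0 0 0" --pt "0 0 0 0 0 0 0"

```text
time: 7.62
tcp_pos: [0.5484, 0.0494, 0.0551]
ee_rot: [0.0, 1.0, -0.026, -0.0]
ft_force: [-5.9, 0.1, 1.7]
width: 0.0003
```

Call:
arm_command --pt "5 0 0 0 0 0 0" --pt "5 0 0 0 0 0 0" --pt "0 0 0 0 0 0 0"

```text
time: 8.0
tcp_pos: [0.5582, 0.0489, 0.0551]
ee_rot: [0.0, 1.0, -0.026, -0.001]
ft_force: [-6.2, 0.2, 2.2]
width: 0.0001
```

```bash
python3 - <<'E'
from h import *
s=r.sense(); print(s['time'],s['tcp_pos'],s['ft_force'])
save('scene','s3.png'); save('wrist','w3.png')
im=cv2.imread('pics/s3.png')[100:280,220:420]; cv2.imwrite('pics/s3z.png',cv2.resize(im,None,fx=3.3,fy=3.3))
E
```

```text
8.0 [0.55821982 0.04894287 0.05506346] [-6.17327102  0.2399919   2.18892827]
```

View pics/s3z.png

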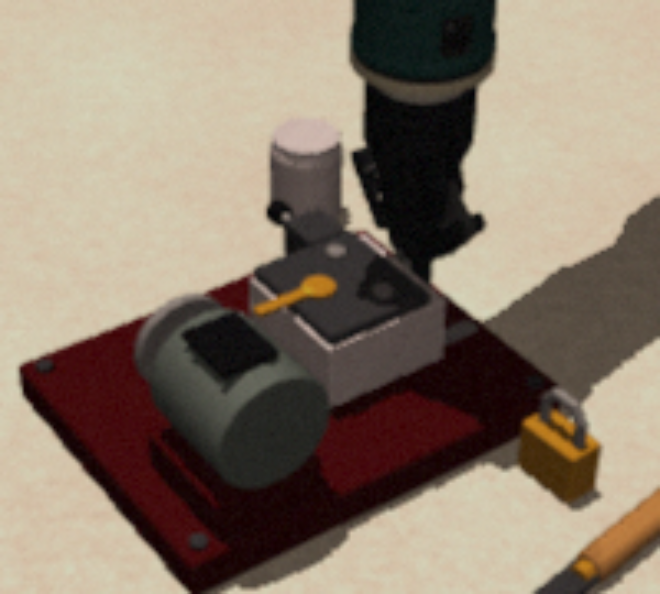

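View pics/w3.png

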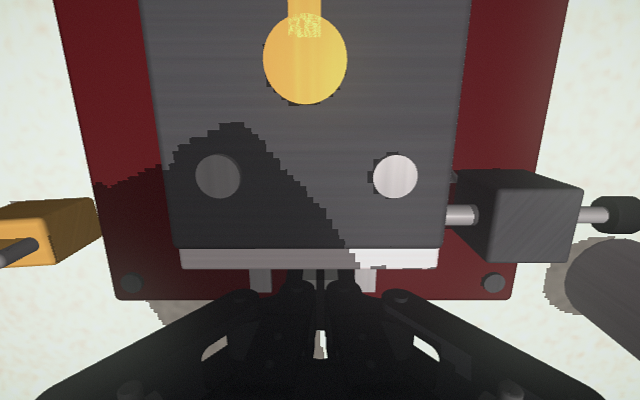

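The wrist view shows the tooth (≈(453,175)) wheel-ward of the pin (≈(460,215)), with a gap of about 20 px (~8 mm). The key tip is still well clear of the wheel. I'll retract.

Call:
arm_command --pt "0 0 0 0 0 0 0" --pt "-3 0 0 0 0 0 0" --pt "-3 0 0 0 0 0 0" --pt "-3 0 0 0 0 0 0" --pt "-3 0 0 0 0 0 0"

```text
time: 8.72
tcp_pos: [0.5461, 0.0496, 0.0551]
ee_rot: [-0.0, 1.0, -0.026, -0.0]
ft_force: [-5.2, 0.9, -0.8]
width: 0.0
```

Call:
arm_command --pt "-3 0 0 0 0 0 0" --pt "-8 0 0 0 0 0 0" --pt "-12 0 0 0 0 0 0" --pt "-12 0 0 0 0 0 0" --pt "0 0 0 0 0 0 0"

```text
time: 9.35
tcp_pos: [0.5108, 0.0514, 0.0554]
ee_rot: [0.0, 1.0, -0.026, -0.0]
ft_force: [0.1, 0.1, -0.3]
width: -0.0001
```

```bash
python3 - <<'E'
from h import *
s=r.sense(); print(s['time'],s['tcp_pos'],s['ft_force'])
save('wrist','w4.png')
E
```

```text
9.35 [0.51081243 0.05137905 0.05542346] [ 0.12557827  0.14662549 -0.30447198]
```

View pics/w4.png

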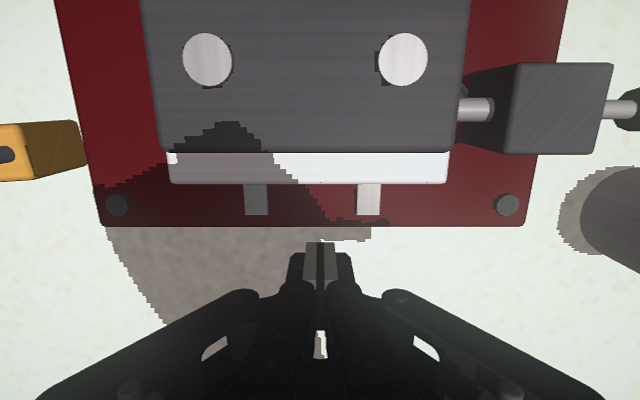

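The carriage stayed forward: the face is at row ~185, the plate edge at row 225, and the rails show behind it. I'll back off a little and check again from above.

Call:
arm_command --pt "-15 0 0 0 0 0 0" --pt "-15 0 0 0 0 0 0" --pt "0 0 -50 0 0 0 0" --pt "0 0 -50 0 0 0 0" --pt "0 0 -40 0 0 0 0"

```text
time: 10.02
tcp_pos: [0.481, 0.053, 0.1971]
ee_rot: [0.0, 1.0, -0.026, 0.0]
ft_force: [0.9, -0.9, 0.3]
width: -0.0
```

Call:
arm_command --pt "-20 0 0 0 0 0 0" --pt "-20 0 0 0 0 0 0" --pt "-20 0 0 0 0 0 0" --pt "0 0 0 0 0 0 0" --pt "0 0 0 0 0 0 0"

```text
time: 10.65
tcp_pos: [0.4219, 0.056, 0.1953]
ee_rot: [0.0, 1.0, -0.026, 0.0]
ft_force: [0.8, -0.1, 0.2]
width: 0.0
```

```bash
python3 - <<'E'
from h import *
s=r.sense(); print(s['time'],s['tcp_pos'],s['ft_force'])
save('top','t5.png')
for q,z in [('push_face',.06),('tooth_back',.055),('stop_pin',.055),('stop_block',.03),('padlock',0),('tin',0),('file',0)]:
    print(q,[(round(d['score'],2),atz('top',d['uv'],z).round(4)) for d in r.tip_of(q,'top')[:1]])
save('wrist','w5.png')
im=cv2.imread('pics/t5.png')[110:275,255:425]
cv2.imwrite('pics/t5z.png',cv2.resize(im,None,fx=3.6,fy=3.6,interpolation=cv2.INTER_CUBIC))
E
```

```text
10.65 [0.42186324 0.05596238 0.19533478] [ 0.80936122 -0.11803982  0.17695705]
push_face [(0.91, array([0.5544, 0.0561, 0.06  ]))]
tooth_back [(0.81, array([ 5.844e-01, -5.000e-04,  5.500e-02]))]
stop_pin [(0.79, array([0.5825, 0.0044, 0.055 ]))]
stop_block [(0.81, array([ 0.5711, -0.0468,  0.03  ]))]
padlock [(0.62, array([ 0.5839, -0.0049,  0.    ]))]
tin [(0.72, array([ 0.509 , -0.1487,  0.    ]))]
file [(0.57, array([0.647 , 0.2906, 0.    ]))]
```

View pics/t5z.png

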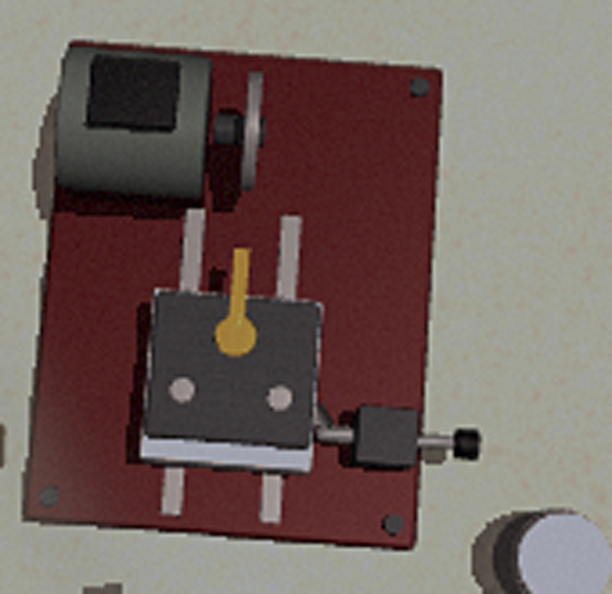

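View pics/w5.png

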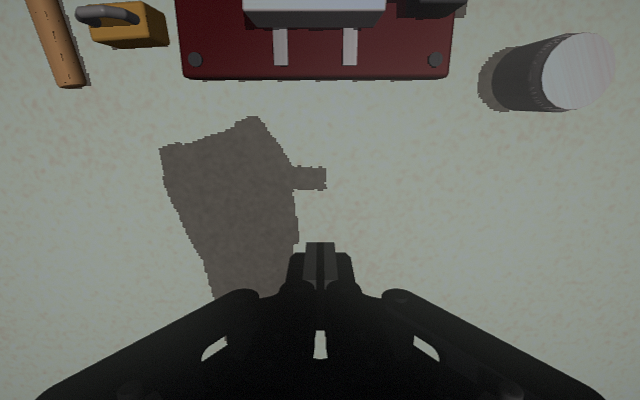

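In the top view the tooth's back sits directly against the pin (zoom (325,425)) and the block hasn't moved. Handing in.

```bash
python3 -c "
from plant import r
print(r.close_job())"
```

```text
the job is handed in; nothing more can be done
None
```

The carriage is latched at mid position with its tooth against the stop pin, and the job is handed in. No verdict was reported.

**What I did:** I pushed the carriage's rear face with the shut fingers to about 47 mm of travel, well short of the 70 mm limit. The wrist camera showed the tooth about 8 mm past the pin. I then backed off slowly and moved the arm clear. The whole job took about 11 s of the 40 s allowed.

**Last checks:**
- **Latch:** in the final top view the tooth's back rests against the pin. The networks put the two points within about 2 mm of each other in x. The push face moved from x ≈ 0.52 to 0.554 m; the network's readings differ by a few mm, so travel is about 33–37 mm.
- **Stop block:** it looks the same before and after in the top view. The network's block estimate shifted about 8 mm sideways between the two pictures, which I put down to detector noise.
- **Contact:** no contact force was measured after release, and the arm stands clear.
- **Bystanders:** tin and file read within about 6 mm of their first positions. The final network reading for the padlock landed on the stop block, so it was wrong; the wrist picture shows the padlock still standing beside the machine.

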